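Tighten the spit rest's clamp screw with a crank key

TASK

The spit rest on the counter is loose: take the crank key by its square grip, fit its ring fully down over the hexagonal head of the clamp screw and tighten the screw clockwise in short swings between the cheeks of the rest, lifting the key off, swinging it back and refitting it each time. When the screw comes up against its stop, nip it tight with a steady pull of about 10 N at the grip and no more; do not touch the screw with the bare gripper. Then lay the key flat in the sheet pan, leaving the shaker and the cup where they stand.

Things in the scene. Friction and masses are not known exactly. Their poses are not given: they have to be found in the camera images.
- rest: The spit rest, fixed to the counter: aluminium base plate 250 mm long (its x axis), two upright steel cheeks along its long sides, 200 mm apart inside, 8 mm thick, tops 60 mm above the counter (saddles to 84 mm on them, 55 to 115 mm from the middle, +x half). Open ends, -x end to the robot. A gripped key can swing about 40 degrees either side of the rest's x axis. Origin: centre of underside.
- rest_axis (a point): Point on the vertical axis of the clamp screw, in the middle of the rest, 30 mm above the counter, level with the shoulder on which the key's underside comes to sit. Axes as for the rest.
- screw_head (a point): The brass hexagonal head of the clamp screw: 30 mm across flats, 34.6 mm across corners, flats 11 mm tall, with a chamfered six-sided top 7 mm tall as a lead-in (top of the head 48 mm above the counter, there 23 mm across). This point is on its axis at the foot of the head (30 mm above the counter); its x axis points to the middle of a flat and turns with the screw.
- screw_turn (a joint): Angle of the clamp screw in rad, growing as it is tightened (clockwise from above). It starts loose, between 0.1 and 0.5; a hard stop ends its travel at 2.6. It drags with about 0.3 N m of friction (about 3 N sideways at the key's grip) and stays where it is left. Nipped tight means about 10 N sideways at the grip (1 N m) against the stop; 15 N (1.5 N m) strains it.
- key_grip (a point): The crank key's grip: an upright square steel post, 16 x 16 mm, 40 mm tall, on one end of the key's flat arm. This point is the post's centre, 32 mm above the key's underside (post from 12 to 52 mm). At the start the key lies flat on the counter; mass about 0.28 kg. Its x axis points along the arm from post to ring; the post's faces are parallel to x and y.
- key_ring (a point): The key's ring: hexagonal through-hole 31.5 mm across flats, 14 mm tall, 47 mm across outside, at the other end of the arm (18 wide, 12 thick). Point: centre of the hole at the underside, 105 mm from the post's axis. x axis as the grip's, to the middle of a flat: the ring fits with the arm in line with the head's x axis or any multiple of 60 degrees from it, play about 6 degrees either way.
- key: The whole crank key, origin on its underside half-way between ring and post.
- pan_floor (a point): Aluminium sheet pan fixed to the counter, 240 mm (its x axis) x 170 mm, rim 12 mm high. This point is the centre of its floor, 3 mm above the counter.
- shaker: White shaker jar with a steel lid, 60 mm across and 110 mm tall; leave alone. Origin: centre of the underside.
- cup: Steel cup, 84 mm across and 90 mm tall; leave alone. Origin: centre of the underside.
- screw: The clamp screw's hexagonal head as a whole; origin and axes as for its point above.
Things that resemble listed ones, but are neither listed nor needed, are in the scene too. Leave any pink look-alike of the key alone.

How it is judged:
On the way, in this order (a step that is already met when the one before it is completed fails the run):
1. the key's ring is fully down over the screw's head (horizontal distance between key_ring and screw_head below 0.004 m and z of key_ring in the frame of rest_axis between -0.004 and 0.005 m), for 0.1 s.
2. the screw is nipped tight: within 0.1 rad of its stop at 2.6, with the key on it pulled to at least about 6 N at the grip (key and screw contact forces adding up to over 42 N) (value of joint screw_turn above 2.5 rad and horizontal distance between key_ring and screw_head below 0.006 m and contact force between key and screw above 42 N), for 0.1 s.
At the end, for the whole second after the job is handed in: The screw is within 0.1 rad of its stop (joint above 2.5) and the key lies flat, at rest, inside the sheet pan: its middle over the pan floor, both ends within about 5 mm of resting on it, tilted less than 0.06 rad (value of joint screw_turn above 2.5 rad and x of key in the frame of pan_floor between -0.11 and 0.11 m and y of key in the frame of pan_floor between -0.075 and 0.075 m and z of key_ring in the frame of pan_floor below 0.005 m and z of key_grip in the frame of pan_floor below 0.037 m and angle between key's own z axis and vertical below 0.06 rad and linear speed of key below 0.02 m/s); the robot touches nothing.
It fails at once if the key strains the screw: their contact forces add up to more than 180 N (15 N or more at the grip, or bearing down hard) (contact force between key and screw above 180 N).
It fails at once if the bare fingers push the screw (over 2 N) (contact force between the fingers and screw above 2 N).
It fails at once if the shaker or the cup is moved more than 20 mm (distance of any of shaker, cup from where it was at the start of the episode above 0.02 m).
It also fails if it takes over 72 s, if anything falls off the work surface, if the arm or the gripper's body presses on something with over 40 N, if the wrist force passes 120 N, or if a joint passes its speed limit or range.

ROBOT

A 6-joint arm with a two-finger parallel gripper is mounted at the origin on the work surface. World frame = base frame: x ahead of the robot, y to its left, z up, the work surface at z = 0. Lengths are in m, angles in rad, forces in N, time in s.
With the tool pointing down it reaches from about 0.25 to 0.85 m from the base axis. Payload 12.5 kg.
Tool frame: the origin (TCP) lies midway between the tips of the shut fingers; the grasp point (between the pads) lies manip.tcp_to_grasp behind it (manip.tcp_to_grasp is the distance from the TCP to the grasp point, in m); z points along the fingers, y is the line along which they close (so a half turn about z gives the same grasp; the last joint's range is limited). The gripper opens to 93 mm and grips with 3 to 60 N. Pads are 15 mm wide; open, the fingers measure 128 mm over their backs; the gripper's body (75 mm by 188 mm) begins 65 mm behind the grasp point.
Start: joints at [1.054, 0.351, 1.652, -0, 1.139, -0.085], TCP at [0.23, 0.5, 0.19] pointing down, gripper open.
Joint ranges: [-2.75, 2.75], [-0.79, 2.1], [0.01, 2.65], [-1.57, 4.71], [0.07, 3.14], [-2.87, 2.87]. Speed limits (rad/s): [2.22, 2.22, 2.79, 3.14, 3.14, 3.14].

INTERFACE

Orientations are given as a rotation vector (axis times angle).
In Python, from rig import manip, imaging, find_in gives the robot as it stands.
- The arm moves only by the shell command python3 -m inch 'ROWS' [FORCE]. ROWS is JSON, a list that holds one entry, the list of rows, each a list of 7 numbers: the turn, a rotation vector about the tool's x, y, z in units of 6 degrees (1.0 is 6 degrees), then the shift along the tool's x, y, z in units of 25 mm (1.0 is 25 mm), then the closure, from 0 (fully open) to 1 (shut). A call has 1 to 12 rows; each row shifts and turns the commanded pose from where the row before left it, along the tool's axes as they then stand; what a row does not reach is not made up. A row lasts 1/8 s, in which the tool goes at most 62.5 mm and 10.7 degrees, less where a joint would pass 70% of its speed; a pose out of reach is approached as far as the arm can. A call is refused whole if a number of a shift passes 1 or a number of a turn 1, either way. A call with a gripper value outside its range is refused whole. The fingers move at their own pace and stop on an object; FORCE is the grip in N (left out, the last holds). Time passes only in rows, so rows that do not move let the fingers close. It gives the time, the measured TCP pose, the force, the opening and the grip force at its end, in the units of the state.
- manip.observe(): the state, without advancing time (a new reading comes with each control period).
- imaging.read_camera(name): name is "scene" or "top" or "wrist"; returns (picture, depth): 384x512x3 uint8, blue, green, red; 384x512 float32, m along the optical axis (not along the pixel's ray), 0 where there is no reading.
- imaging.camera_info(name): a dict with "fovy" (degrees; the focal length in pixels is half the picture's height over the tangent of half this angle, whatever the lens; pixels are square), "cx", "cy" (the principal point, pixels), "pose" (4x4, takes a point from camera to world coordinates); the wrist camera has in their place "tool_from_camera" (4x4, takes a point from camera to tool coordinates, whose origin is the TCP and whose axes are the flange's). Camera axes: x right, y down, z forward; pixel columns grow to the right and rows downward; lengths in m; the calibration is good to about 2 mm. The wrist camera is an equidistant fisheye: a pixel r from the principal point sees the ray r / f radians off the axis. A picture is of the moment at which its call begins: read the wrist's pose just before it. camera_info takes no time and is no camera call.
- manip.job_done(): hands the job in; it is judged then, once.
Trained networks look in the newest picture that a camera, given by its name, has taken for a name from the list of things; names that differ only in an ending like _2 or _b are one class to them, and where a whole thing is asked for, a point or a joint stands for the part that bears it (a point fixed in the world has none). Each returns a list of dicts, best first, with "conf" (0 to 1); they miss things now and then, are a little off and sometimes report something else, mostly with a low value. They report only what shows in the picture. A call takes as long as a camera call. They do not tell look-alikes from the thing itself.
- find_in(target, camera): "xyz" ([x, y, z] in m, in the coordinates of the camera as it stood for that picture, good to about 4 mm: the middle of the surface that is visible of it).
The state is a dict: "time_s": time; "joints": joint angles; "dq": joint speeds; "tau": joint torques, N m; "eef_pos": TCP position; "tool_rot": TCP orientation; "contact_force": force on the tool from outside, world axes, zero at the start; "ft_torque": the same for the moment, N m; "gripper_width": finger opening in m; "grip_force": force on a finger pad.
Only numpy, scipy, OpenCV 4.12 (cv2) and the standard library are available. Lean on these libraries where they do the work, as an engineer would, in place of code of your own. Each camera call takes 0.05 s, during which the arm holds its last target. There are 200 camera calls.

## Working session

There is one attempt and no reset: what is moved stays moved. The work goes in short steps, Python scripts to look and compute and a shell command to move; the robot and the scene stay as the last step left them, time stands still between calls to the robot, and variables do not carry over. Pictures are saved under pics/ and viewed, at most 10 in all, crops included, and the job is handed in when it is done.

```bash
ls; mkdir -p pics; cat > h.py <<'E'
import numpy as np, cv2
from rig import manip, imaging, find_in
from scipy.spatial.transform import Rotation as R
def campose(n,s=None):
    i=imaging.camera_info(n)
    if n!='wrist': return np.array(i['pose'])
    s=s or manip.observe(); T=np.eye(4); T[:3,:3]=R.from_rotvec(s['tool_rot']).as_matrix(); T[:3,3]=s['eef_pos']
    return T@np.array(i['tool_from_camera'])
def cloud(n):
    """world xyz per pixel"""
    s=manip.observe(); P=campose(n,s); im,d=imaging.read_camera(n); i=imaging.camera_info(n)
    f=192/np.tan(np.radians(i['fovy'])/2); v,u=np.mgrid[:384,:512]; x=(u-i['cx']);y=(v-i['cy'])
    if n=='wrist':
        r=np.hypot(x,y)+1e-9; t=np.tan(np.minimum(r/f,1.5)); x=x/r*t; y=y/r*t
    else: x=x/f;y=y/f
    p=np.stack([x*d,y*d,d],-1)@P[:3,:3].T+P[:3,3]; p[d==0]=np.nan
    return im,p,P
def find(t,n,P): return [(round(q['conf'],2),np.round(P[:3,:3]@np.array(q['xyz'])+P[:3,3],4).tolist()) for q in find_in(t,n)]
E
python3 - <<'E'
from h import *
s=manip.observe();print(s,manip.tcp_to_grasp)
ims=[]
for n in ('top','scene'):
    im,p,P=cloud(n);ims.append(im);np.save(n+'.npy',p);cv2.imwrite(n+'.png',im);print(n,np.round(P,3).tolist())
    for t in ('key','key_grip','key_ring','screw_head','rest','shaker','cup','pan_floor'): print(t,find(t,n,P)[:4])
cv2.imwrite('pics/a.png',cv2.resize(ims[0],(800,600)));cv2.imwrite('pics/b.png',cv2.resize(ims[1],(800,600)))
E
```

```text
pics
{'time_s': 0.0, 'joints': array([ 1.05439446e+00,  3.51190080e-01,  1.65244639e+00,  9.35698088e-06,
        1.13909682e+00, -8.45880076e-02]), 'dq': array([ 0.00125294,  0.00019138,  0.00230222,  0.00128895, -0.00091398,
       -0.00022441]), 'tau': array([-1.03749135e-03, -4.97309947e+01, -2.85261279e+01,  6.99415407e-02,
        2.56526016e-02, -1.25294405e-04]), 'eef_pos': array([0.22996243, 0.49919201, 0.18941825]), 'tool_rot': array([-6.72965892e-01, -3.06831325e+00,  1.70727827e-03]), 'contact_force': array([-0.16358665,  0.70558959,  0.0583275 ]), 'ft_torque': array([0.04082987, 0.04151383, 0.00488923]), 'grip_force': 0.0, 'gripper_width': 0.09272732177459796} 0.0188
top [[-0.012, -0.98, 0.197, 0.26], [-1.0, 0.008, -0.024, -0.026], [0.022, -0.198, -0.98, 1.186], [0.0, 0.0, 0.0, 1.0]]
key [(0.8, [0.5151, -0.4636, 0.0156]), (0.79, [0.3104, -0.376, 0.0137])]
key_grip [(0.82, [0.4966, -0.3304, 0.014]), (0.72, [0.3098, -0.3781, 0.0095]), (0.51, [0.5113, -0.4661, 0.0093])]
key_ring [(0.69, [0.516, -0.4655, 0.012]), (0.64, [0.3107, -0.3812, 0.0155]), (0.59, [0.4932, -0.329, 0.0106])]
screw_head [(0.39, [0.6057, -0.017, 0.0506])]
rest [(0.56, [0.6035, -0.0117, 0.013])]
shaker [(0.83, [0.636, -0.3605, 0.1018])]
cup []
pan_floor []
scene [[-0.496, 0.6, -0.628, 1.433], [0.868, 0.33, -0.371, 0.49], [-0.015, -0.729, -0.684, 1.081], [0.0, 0.0, 0.0, 1.0]]
key [(0.86, [0.5208, -0.4733, 0.0142]), (0.78, [0.4923, -0.3304, 0.0109]), (0.76, [0.3147, -0.364, 0.0123])]
key_grip [(0.91, [0.4986, -0.326, 0.0164]), (0.88, [0.5173, -0.4743, 0.013]), (0.83, [0.3153, -0.3643, 0.0133])]
key_ring [(0.85, [0.496, -0.325, 0.0139]), (0.8, [0.5138, -0.4774, 0.0134]), (0.73, [0.3147, -0.3626, 0.0117])]
screw_head [(0.47, [0.6178, -0.0086, 0.0472])]
rest [(0.86, [0.6331, -0.0174, 0.0098])]
shaker [(0.57, [0.6688, -0.3564, 0.076])]
cup [(0.72, [0.6446, 0.3507, 0.0556])]
pan_floor [(0.81, [0.4374, 0.3066, 0.0027])]
```

View pics/a.png

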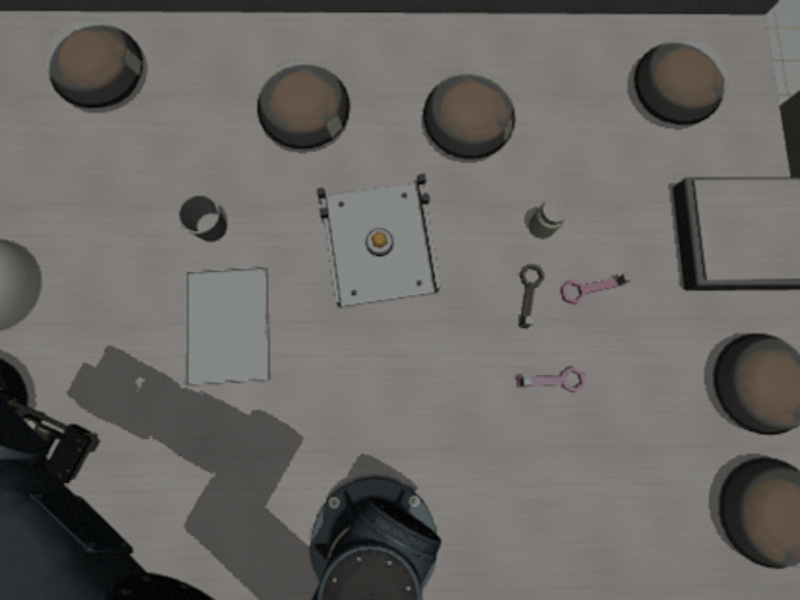

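View pics/b.png

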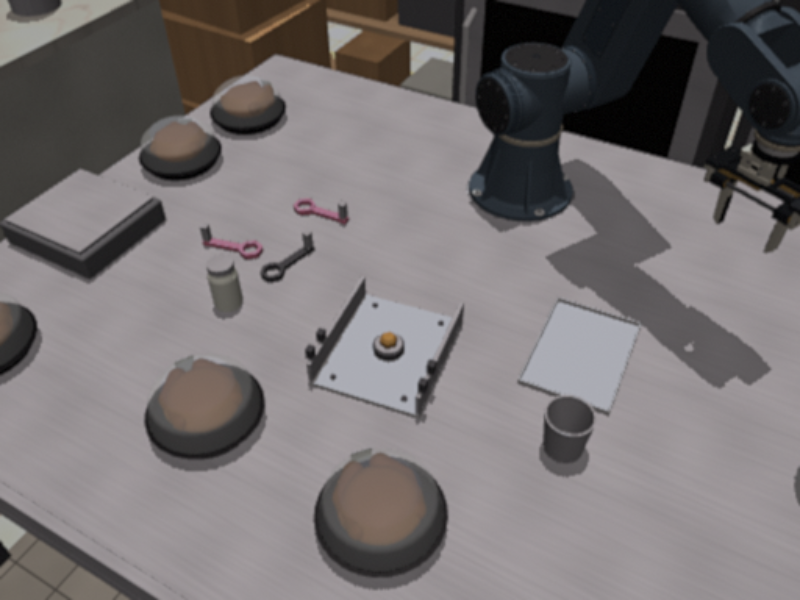

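Top picture: the grey (real) key has its ring at (531,272) and its post at (526,320). The pink ones are decoys. The screw is at (380,240), the pan at (228,325), the shaker at (545,218) and the cup at (203,217). Next I measure with the depth.

```bash
cat >> h.py <<'E'
def tool(s=None):
    s=s or manip.observe(); M=R.from_rotvec(s['tool_rot']).as_matrix(); return np.array(s['eef_pos']),M
def togo(p,yaw):
    """rows needed: target TCP p, yaw = world angle of tool x axis, tool down. shift expressed in current tool axes"""
    e,M=tool(); c,s=np.cos(yaw),np.sin(yaw); T=np.array([[c,s,0],[s,-c,0],[0,0,-1]])
    print('pos',np.round(e,4),'yaw',round(np.degrees(np.arctan2(M[1,0],M[0,0])),2),'shift units',np.round(M.T@(np.array(p)-e)/.025,3),'turn units',np.round(np.degrees(R.from_matrix(M.T@T).as_rotvec())/6,3))
E
python3 - <<'E'
from h import *
print(np.round(imaging.camera_info('wrist')['tool_from_camera'],3), imaging.camera_info('wrist')['fovy'])
p=np.load('top.npy');im=cv2.imread('top.png').astype(int)
def reg(x0,x1,y0,y1,z0,z1): return (p[...,0]>x0)&(p[...,0]<x1)&(p[...,1]>y0)&(p[...,1]<y1)&(p[...,2]>z0)&(p[...,2]<z1)
pink=(im[...,2]-im[...,1])>25
m=reg(.38,.6,-.40,-.27,.006,.07)&~pink
q=p[m];print('key n',len(q));hi=q[q[:,2]>.03];print('post',hi.mean(0),len(hi));lo=q[q[:,2]<.02];print(lo.min(0),lo.max(0));far=lo[lo[:,0]>lo[:,0].max()-.05];print('ring',(far.min(0)+far.max(0))/2)
m=reg(.45,.75,-.15,.13,.05,.1);q=p[m]
for sgn in(1,-1):
    w=q[(q[:,1]+.015)*sgn>.06]; print('cheek',len(w),w.mean(0)); f=np.polyfit(w[:,0],w[:,1],1);print(f,np.degrees(np.arctan(f[0])),w[:,0].min(),w[:,0].max())
m=reg(.55,.66,-.07,.04,.034,.06);q=p[m];print('screw',len(q),q.mean(0),q.max(0),q.min(0))
m=reg(.3,.6,.15,.45,.008,.02);q=p[m];print('pan rim',len(q));print(cv2.minAreaRect(q[:,:2].astype(np.float32)))
E
```

```text
[[-0.001 -0.967 -0.254  0.072]
 [ 1.    -0.    -0.001  0.001]
 [ 0.001 -0.254  0.967 -0.194]
 [ 0.     0.     0.     1.   ]] 65.70646984690485
key n 292
post [ 0.43270634 -0.31808555  0.04836483] 38
[ 0.39781708 -0.38813067  0.0060331 ] [ 0.57451642 -0.27601248  0.01868194]
ring [ 0.55095139 -0.34273165  0.011909  ]
cheek 235 [0.60125759 0.08993384 0.06542361]
[ 0.15412057 -0.00273232] 8.761520870871948 0.47158117692807594 0.7164123405962735
cheek 240 [ 0.63338347 -0.11601573  0.0650538 ]
[ 0.13404569 -0.20091805] 7.634741557915731 0.5019806458727205 0.7469341438904435
screw 84 [ 0.60823566 -0.01377396  0.04508678] [0.63076939 0.00847341 0.05233747] [ 0.59282509 -0.03787436  0.03414869]
pan rim 438
((0.4430696666240692, 0.3205667734146118), (0.27346497774124146, 0.28060707449913025), 80.4385757446289)
```

```bash
python3 -m inch '[[[0,0,0,-0.8,-1,0,0],[0,0,0,-0.8,-1,0,0],[0,0,0,-0.8,-1,0,0],[0,0,0,-0.8,-1,0,0],[0,0,0,-0.8,-1,0,0],[0,0,0,-0.8,-1,0,0],[0,0,0,-0.8,-1,0,0],[0,0,0,-0.8,-1,0,0],[0,0,0,-0.8,-1,0,0],[0,0,0,-0.8,-1,0,0],[0,0,0,-0.8,-1,0,0],[0,0,0,-0.8,-1,0,0]]]' 60
python3 -m inch '[[[0,0,0,-0.8,-1,0,0],[0,0,0,-0.8,-1,0,0],[0,0,0,-0.8,-1,0,0],[0,0,0,-0.8,-1,0,0],[0,0,0,-0.8,-1,0,0],[0,0,0,-0.8,-1,0,0],[0,0,0,-0.8,-1,0,0],[0,0,0,-0.8,-1,0,0],[0,0,-0.8,-0.8,-1,0,0],[0,0,-0.8,-0.8,-1,0,0],[0,0,-0.8,-0.8,-1,0,0],[0,0,-0.8,-0.8,-1,0,0]]]'
python3 -m inch '[[[0,0,0,0,-0.5,0,0],[0,0,0,0,0,0,0]]]'
cat > look.py <<'E'
import sys
from h import *
im,p,P=cloud('wrist'); np.save('w.npy',p); cv2.imwrite('w.png',im); cv2.imwrite('pics/%s.png'%sys.argv[1],im)
for t in sys.argv[2:]: print(t,find(t,'wrist',P)[:4])
s=manip.observe();print(s['time_s'],s['joints'].round(3));togo(s['eef_pos'],np.pi)
E
python3 look.py c key key_grip key_ring
```

```text
time_s: 2.4
eef_pos: [0.3228, 0.1256, 0.1901]
tool_rot: [0.673, 3.068, 0.0]
contact_force: [1.4, -0.2, 0.8]
gripper_width: 0.0927
grip_force: 0.0
time_s: 3.9
eef_pos: [0.4304, -0.242, 0.19]
tool_rot: [0.148, 3.138, -0.0]
contact_force: [0.7, -0.0, 0.7]
gripper_width: 0.093
grip_force: 0.0
time_s: 4.15
eef_pos: [0.4283, -0.2534, 0.1897]
tool_rot: [-0.156, -3.137, -0.001]
contact_force: [0.6, 0.6, -0.1]
gripper_width: 0.0927
grip_force: 0.0
key [(0.79, [0.3116, -0.3672, 0.0109]), (0.64, [0.4905, -0.3253, 0.0142]), (0.63, [0.4988, -0.4448, 0.0108])]
key_grip [(0.95, [0.309, -0.3704, 0.0111]), (0.9, [0.4904, -0.3251, 0.0114]), (0.82, [0.4961, -0.4458, 0.0137]), (0.47, [0.5156, -0.0143, 0.0098])]
key_ring [(0.81, [0.313, -0.3732, 0.0147]), (0.66, [0.487, -0.3284, 0.0113]), (0.59, [0.4919, -0.4409, 0.0119]), (0.27, [0.514, -0.0153, 0.0111])]
4.35 [-0.626  0.255  1.784  0.     1.103 -2.1  ]
pos [ 0.4287 -0.2526  0.1901] yaw 174.45 shift units [0. 0. 0.] turn units [ 0.     0.001 -0.925]
```

View pics/c.png

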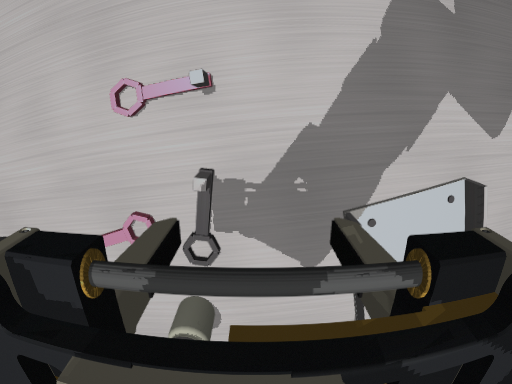

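The grey key's post top is at (200,184) and its ring at (202,247), left of the gripper centre. I measure both from depth.

```bash
cat > key.py <<'E'
from h import *
p=np.load('w.npy')
def reg(x0,x1,y0,y1,z0,z1): return (p[...,0]>x0)&(p[...,0]<x1)&(p[...,1]>y0)&(p[...,1]<y1)&(p[...,2]>z0)&(p[...,2]<z1)
m=reg(.40,.58,-.37,-.28,.005,.06); v,u=np.where(m); q=p[m]
t=q[q[:,2]>.049]; print('post top',len(t),(t.min(0)+t.max(0))/2,t.mean(0),np.ptp(t,axis=0))
lo=q[(q[:,2]>.008)&(q[:,2]<.0135+.004)]; a=lo[(lo[:,0]>.455)&(lo[:,0]<.505)]
f=np.polyfit(a[:,0],a[:,1],1); print('arm dir',np.degrees(np.arctan(f[0])),f,len(a),np.median(a[:,2]))
r=lo[lo[:,0]>.51]; print('ring bbox centre',(r.min(0)+r.max(0))/2,np.ptp(r,axis=0),len(r))
E
python3 key.py
```

```text
post top 176 [ 0.43031132 -0.31747403  0.05154789] [ 0.42988346 -0.31738592  0.05137795] [0.0170571  0.01719068 0.00411494]
arm dir -11.60061147028939 [-0.20528164 -0.22975044] 476 0.011469947430676863
ring bbox centre [ 0.53413568 -0.34031163  0.01191482] [0.04825763 0.05101572 0.00767214] 534
```

```bash
python3 - <<'E'
from h import *
togo([.430,-.3175,.018],np.radians(168))
E
```

```text
pos [ 0.4287 -0.2526  0.1901] yaw 174.45 shift units [-0.303 -2.578  6.884] turn units [1.000e-03 0.000e+00 1.075e+00]
```

```bash
python3 -m inch '[[[0,0,0,-0.3,-0.86,0,0.4],[0,0,0,0,-0.86,0.9,0.4],[0,0,0,0,-0.86,1,0.4],[0,0,0.55,0,0,1,0.4],[0,0,0.53,0,0,1,0.4],[0,0,0,0,0,0.3,0.4],[0,0,0,0,0,0,0.4]]]'
python3 - <<'E'
from h import *
togo([.430,-.3175,.018],np.radians(168))
E
python3 look.py d; python3 key.py
```

```text
time_s: 5.22
eef_pos: [0.4303, -0.3181, 0.0853]
tool_rot: [-0.327, -3.124, -0.0]
contact_force: [0.6, -0.3, 1.1]
gripper_width: 0.0558
grip_force: 0.0
pos [ 0.4303 -0.3181  0.0853] yaw 168.06 shift units [0.015 0.019 2.69 ] turn units [ 0.    -0.001  0.01 ]
5.275 [-0.724  0.458  1.783  0.     0.9   -2.086]
pos [ 0.4305 -0.3183  0.0857] yaw 168.05 shift units [0. 0. 0.] turn units [-0.005  0.007 -1.992]
post top 379 [ 0.43017013 -0.31745219  0.05124315] [ 0.42974858 -0.3174152   0.05136528] [0.01795577 0.01787143 0.00399517]
arm dir -13.097341934358052 [-0.23265839 -0.21683508] 816 0.011432186218618717
ring bbox centre [ 0.53375174 -0.34237458  0.0117286 ] [0.04690031 0.04000933 0.00744127] 284
```

```bash
python3 -m inch '[[[0,0,0.06,0,0,1,0.4],[0,0,0,0,0,1,0.4],[0,0,0,0,0,0.69,0.4],[0,0,0,0,0,0,1],[0,0,0,0,0,0,1],[0,0,0,0,0,0,1],[0,0,0,0,0,0,1]]]' 60
python3 -m inch '[[[0,0,0,0,0,-0.5,1],[0,0,0,0,0,-1,1],[0,0,0,0,0,-1,1],[0,0,0,0,0,-1,1],[0,0,0,0,0,-0.5,1],[0,0,0,0,0,0,1]]]'
```

```text
time_s: 6.15
eef_pos: [0.4304, -0.3185, 0.0182]
tool_rot: [0.339, 3.123, -0.001]
contact_force: [0.6, 0.3, -0.0]
gripper_width: 0.0204
grip_force: 0.0
time_s: 6.9
eef_pos: [0.4304, -0.3185, 0.1185]
tool_rot: [0.339, 3.122, -0.001]
contact_force: [0.8, 0.8, -0.2]
gripper_width: 0.0008
grip_force: 0.0
```

The fingers were still closing when I lifted, so I check the key before trying again.

```bash
python3 -m inch '[[[0,0,0,0,0,0,0.4],[0,0,0,0,0,0,0.4],[0,0,0,0,0,0,0.4],[0,0,0,0,0,0,0.4]]]'; python3 look.py e; python3 key.py; python3 - <<'E'
from h import *
togo([.430,-.3175,.018],np.radians(167.5))
E
```

```text
time_s: 7.4
eef_pos: [0.4301, -0.3182, 0.1175]
tool_rot: [-0.339, -3.123, -0.0]
contact_force: [0.2, -0.8, 0.1]
gripper_width: 0.0356
grip_force: 0.0
7.45 [-0.724  0.412  1.76  -0.     0.969 -2.079]
pos [ 0.4301 -0.3183  0.1175] yaw 167.62 shift units [0. 0. 0.] turn units [ 1.000e-03 -2.000e-03 -2.063e+00]
post top 316 [ 0.42701187 -0.31345984  0.05112693] [ 0.42682033 -0.31343981  0.05132613] [0.01814294 0.01804697 0.00415518]
arm dir -15.909743948293094 [-0.28504137 -0.19028838] 720 0.011458438959956047
ring bbox centre [ 0.52022091 -0.3386792   0.01178495] [0.02036814 0.04813331 0.00697274] 254
pos [ 0.4301 -0.3183  0.1175] yaw 167.62 shift units [0.01  0.029 3.981] turn units [ 0.001 -0.002  0.02 ]
```

View pics/e.png

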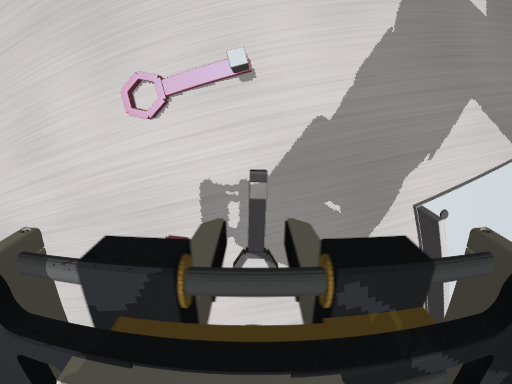

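The key stayed upright and shifted about 5 mm. I regrip and allow longer for closing.

```bash
python3 - <<'E'
from h import *
togo([.427,-.3134,.018],np.radians(165))
E
```

```text
pos [ 0.4301 -0.3183  0.1175] yaw 167.62 shift units [0.162 0.163 3.981] turn units [ 0.001 -0.002  0.437]
```

```bash
python3 -m inch '[[[0,0,0,0.16,0.16,0.5,0.5],[0,0,0.44,0,0,1,0.6],[0,0,0,0,0,1,0.65],[0,0,0,0,0,1,0.65],[0,0,0,0,0,0.48,0.7],[0,0,0,0,0,0,1],[0,0,0,0,0,0,1],[0,0,0,0,0,0,1],[0,0,0,0,0,0,1],[0,0,0,0,0,0,1]]]' 60
```

```text
time_s: 8.7
eef_pos: [0.4273, -0.3137, 0.0186]
tool_rot: [0.411, 3.114, -0.001]
contact_force: [0.0, 1.4, 1.4]
gripper_width: 0.0144
grip_force: 60.0
```

```bash
python3 -m inch '[[[0,0,0,0,0,-0.5,1],[0,0,0,0,0,-1,1],[0,0,0,0,0,-1,1],[0,0,0,0,0.5,-1,1],[0,0,0,-0.4,1,-1,1],[0,0,0,-0.5,1,-1,1],[0,0,0,-0.5,1,-1,1],[0,0,0,-0.5,1,-0.8,1],[0,0,0,-0.5,1,0,1],[0,0,0,-0.5,1,0,1],[0,0,0,-0.5,1,0,1],[0,0,0,-0.5,1,0,1]]]'
python3 -m inch '[[[0,0,0,-0.5,1,0,1],[0,0,0,-0.5,1,0,1],[0,0,0,-0.6,1,0,1],[0,0,0,-0.6,1,0,1],[0,0,0,-0.5,1,0,1],[0,0,-0.8,0,0,0,1],[0,0,-1,0,0,0,1],[0,0,-1,0,0,0,1],[0,0,-1,0,0,0,1],[0,0,0,0,0,0,1]]]'
python3 look.py f screw_head rest key_ring
```

```text
time_s: 10.2
eef_pos: [0.5765, -0.1327, 0.2013]
tool_rot: [-0.411, -3.114, -0.0]
contact_force: [0.6, -0.9, -2.8]
gripper_width: 0.0145
grip_force: 60.0
time_s: 11.45
eef_pos: [0.6736, -0.0303, 0.2011]
tool_rot: [0.212, -3.134, -0.0]
contact_force: [0.2, 0.6, -3.8]
gripper_width: 0.0143
grip_force: 60.0
screw_head [(0.78, [0.6082, -0.0127, 0.0497])]
rest [(0.88, [0.6062, -0.014, 0.0109])]
key_ring [(0.78, [0.6793, -0.0251, 0.1879]), (0.63, [0.5026, -0.4334, 0.0116])]
11.65 [-0.114  0.572  1.281 -0.     1.288 -1.819]
pos [ 0.6738 -0.0303  0.2008] yaw -172.32 shift units [0. 0. 0.] turn units [ 0.00e+00 -1.00e-03  1.28e+00]
```

View pics/f.png

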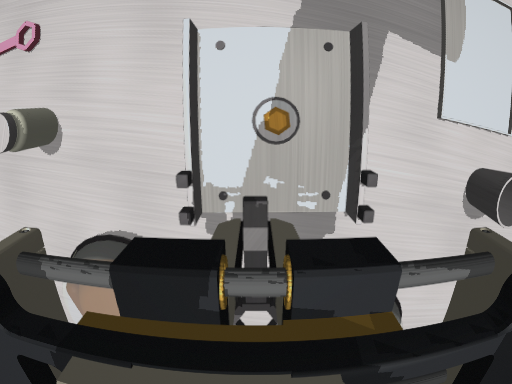

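Brass head at pixel (276,121), cheeks at columns 190 and 360, key held at (255,230). I fit the head's centre and angle.

```bash
cat > scr.py <<'E'
from h import *
from scipy.optimize import differential_evolution
p=np.load('w.npy');im=cv2.imread('w.png').astype(int)
m=(im[...,2]-im[...,0]>50)&(np.hypot(p[...,0]-.608,p[...,1]+.013)<.03)
q=p[m];print('n',len(q),q.min(0),q.max(0))
top=q[q[:,2]>.0465];print('top',len(top),top.mean(0),np.median(top[:,2]))
def H(xy,c,th):
    d=xy-c; k=th+np.arange(6)*np.pi/3; return (d@np.array([np.cos(k),np.sin(k)])).max(1)
zt=np.median(q[q[:,2]>.0465][:,2])
def cost(v):
    h=H(q[:,:2],v[:2],v[2]); z=q[:,2]-v[3]
    w=np.where(z<.011,.015,.015-(z-.011)*.5)
    r=np.where(z>.0172,np.maximum(h-.0115,0),h-w); return np.mean(np.minimum(np.abs(r),.003))
for s in (1,2):
    o=differential_evolution(cost,[(.595,.62),(-.028,.0),(0,np.pi/3),(.027,.033)],seed=s,tol=1e-9);print(o.x,np.degrees(o.x[2]),o.fun*1e3)
def reg(x0,x1,y0,y1,z0,z1): return (p[...,0]>x0)&(p[...,0]<x1)&(p[...,1]>y0)&(p[...,1]<y1)&(p[...,2]>z0)&(p[...,2]<z1)
for a,b in ((.05,.13),(-.16,-.07)):
    w=p[reg(.46,.65,a,b,.057,.063)]; f=np.polyfit(w[:,0],w[:,1],1);print('cheek',len(w),np.degrees(np.arctan(f[0])),np.polyval(f,.608))
w=p[reg(.66,.85,-.1,.06,.1,.3)];print('key pts',len(w))
c=cv2.resize(im[85:155,235:320].astype(np.uint8),None,fx=8,fy=8,interpolation=cv2.INTER_CUBIC);cv2.imwrite('pics/g.png',c)
E
python3 scr.py
```

```text
n 516 [ 0.59090263 -0.02781063  0.03920207] [0.62249629 0.00327331 0.04978239]
top 292 [ 0.60643897 -0.01206743  0.04763062] 0.04758374091256262
[ 0.60672717 -0.01218557  0.76533157  0.02862057] 43.850268923617996 0.13986152199233107
[ 0.60672717 -0.01218557  0.76533158  0.02862057] 43.85026959912095 0.1398615220333333
cheek 984 8.09557469658681 0.09256335218353502
cheek 907 8.098215608054595 -0.11646842138073178
key pts 4591
```

View pics/g.png

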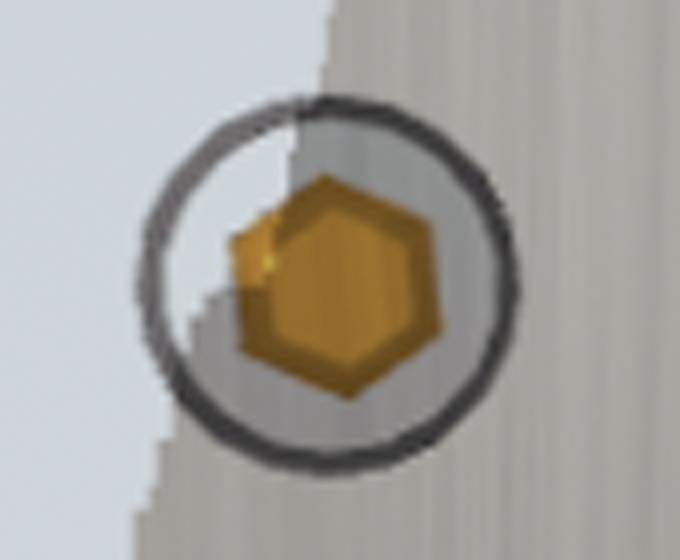

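Head: centre (0.6067, -0.0122), flats at 43.85° mod 60, which gives screw_turn ≈ 0.42. Rest yaw is 8.1°. Now I check how the key sits in the grip.

```bash
cat > grip.py <<'E'
from h import *
p=np.load('w.npy'); e,M=tool(); t=(p-e)@M
im=cv2.imread('w.png')
m=(np.abs(t[...,1])<.035)&(t[...,0]>-.14)&(t[...,0]<.02)&(t[...,2]>-.06)&(t[...,2]<.03)
v,u=np.where(m);q=t[m]
print(len(q))
for z0 in np.arange(-.04,.012,.003):
    w=q[(q[:,2]>=z0)&(q[:,2]<z0+.003)]
    if len(w)>5: print(round(z0,3),len(w),np.round(np.r_[w[:,0].min(),w[:,0].max(),w[:,1].min(),w[:,1].max()]*1e3,1))
w=q[(q[:,0]<-.075)&(q[:,2]>-.012)]
print('ring?',len(w),w.min(0),w.max(0),np.median(w[:,2]))
cv2.imwrite('pics/g2.png',cv2.resize(im[180:345,190:320],None,fx=4.5,fy=3.6))
E
python3 grip.py
```

```text
3708
-0.04 101 [  9.1  11.5 -19.2  22.4]
-0.037 130 [ -6.4  11.5 -19.5  22.8]
-0.034 629 [ -8.3  11.7 -15.2  20.2]
-0.031 90 [ -0.2  11.5 -11.9  16.3]
-0.028 39 [ 7.1 10.6 -9.2  8.9]
-0.025 57 [ 7.1  8.4 -5.1  9. ]
-0.022 47 [ 7.2  8.7 -5.9  9.7]
-0.019 47 [ 7.2  8.9 -6.   9.8]
-0.016 45 [ 7.6  8.7 -6.1  9.3]
-0.013 37 [ 8.   8.9 -5.6  9.5]
-0.01 48 [ 8.2  9.4 -5.6  9.6]
-0.007 35 [ 8.1  9.2 -5.8  9.7]
-0.004 38 [ 8.6  9.7 -5.9  9.7]
-0.001 36 [ 8.9  9.7 -6.   9.1]
0.002 37 [ 9.1  9.8 -5.4  9.3]
0.005 130 [-83.2  12.   -7.   10.2]
0.008 873 [-103.7   12.2  -17.7   20.8]
0.011 197 [-106.2   12.7  -17.7   21.1]
ring? 705 [-0.11587861 -0.01772817  0.00798969] [-0.07502576  0.02105239  0.0251015 ] 0.010524619951307032
```

View pics/g2.png

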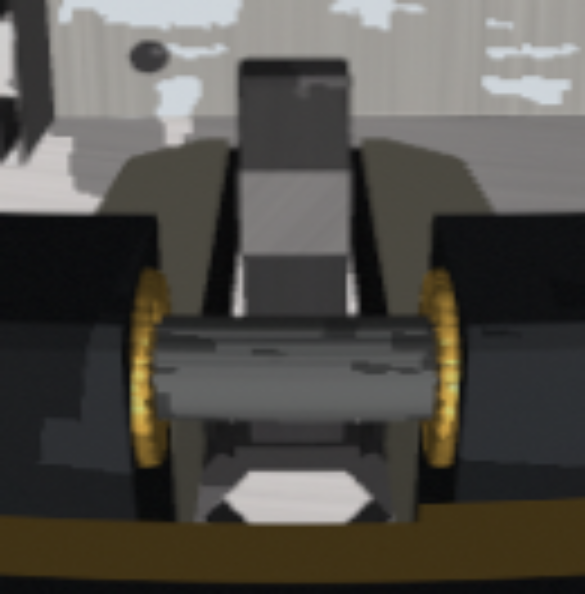

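```bash
cat > tilt.py <<'E'
from h import *
p=np.load('w.npy'); e,M=tool(); t=(p-e)@M
q=t[(np.abs(t[...,1]-.0018)<.0075)&(t[...,2]>.0)&(t[...,2]<.02)]
for a in np.arange(-.13,.015,.008):
    w=q[(q[:,0]>=a)&(q[:,0]<a+.008)]
    if len(w)>3: print(round(a+.004,3),len(w),np.median(w[:,2]).round(4))
r=t[(t[...,0]<-.075)&(np.abs(t[...,1])<.035)&(t[...,2]>-.002)&(t[...,2]<.03)]
for a in np.arange(-.13,-.07,.006):
    w=r[(r[:,0]>=a)&(r[:,0]<a+.006)]
    if len(w)>3: print('ring',round(a+.003,3),len(w),w[:,1].min().round(4),w[:,1].max().round(4),np.median(w[:,2]).round(4))
E
python3 tilt.py; python3 - <<'E'
from h import *
togo([.5313,-.0866,.1],np.radians(223.85))
E
```

```text
-0.086 86 0.0098
-0.078 154 0.0109
-0.07 10 0.0108
-0.046 40 0.0094
-0.038 174 0.0091
-0.03 123 0.0088
0.01 225 0.007
ring -0.115 7 -0.0105 0.0147 0.0241
ring -0.109 48 -0.0162 0.0188 0.0193
ring -0.103 27 -0.0177 0.0211 0.0111
ring -0.097 46 -0.0167 0.0199 0.0105
ring -0.091 75 -0.0165 0.0197 0.0101
ring -0.085 236 -0.0157 0.0187 0.0099
ring -0.079 246 -0.0129 0.0177 0.0112
ring -0.073 20 -0.0067 0.0108 0.0113
pos [ 0.6738 -0.0303  0.2008] yaw -172.32 shift units [ 5.95  -1.469  4.034] turn units [ 0.000e+00 -1.000e-03 -6.028e+00]
```

```bash
python3 -m inch '[[[0,0,0,0.99,-0.24,0,1],[0,0,0,0.99,-0.24,0,1],[0,0,0,0.99,-0.24,0,1],[0,0,0,0.99,-0.25,0,1],[0,0,0,0.99,-0.25,0,1],[0,0,-1,0.99,-0.25,0,1],[0,0,-1,0,0,0.8,1],[0,0,-1,0,0,0.8,1],[0,0,-1,0,0,0.8,1],[0,0,-1,0,0,0.8,1],[0,0,-1,0,0,0.8,1],[0,-0.42,0,0,0,0,1]]]'
python3 -m inch '[[[0,0,0,0,0,0,1],[0,0,0,0,0,0,1]]]'
cat > st.py <<'E'
from h import *
import sys
SC=np.array([float(sys.argv[1]),float(sys.argv[2])]) if len(sys.argv)>2 else np.array([.6069,-.0140])
s=manip.observe();e,M=tool(s);ph=np.arctan2(-M[1,0],-M[0,0]);L=.1045
f=np.array(s['contact_force']);u=np.array([np.cos(ph),np.sin(ph),0]);n=np.array([-u[1],u[0],0])
ring=e[:2]+L*u[:2];print('t %.2f phi %.2f rel %.2f z %.4f tilt(deg) %s'%(s['time_s'],np.degrees(ph),np.degrees(ph)-8.1,e[2],np.round(np.degrees([M[0,2],M[1,2]]),2)))
print('ring-screw err mm radial %.2f tang %.2f'%((ring-SC)@u[:2]*1e3,(ring-SC)@n[:2]*1e3),'F radial %.1f tang(ccw) %.1f z %.1f'%(f@u,f@n,f[2]),'Tz %.2f'%s['ft_torque'][2],'j6 %.2f w %.4f'%(s['joints'][5],s['gripper_width']))
E
python3 st.py
```

```text
time_s: 13.15
eef_pos: [0.5313, -0.0863, 0.0994]
tool_rot: [-1.158, 2.878, 0.028]
contact_force: [-1.2, 0.9, -2.1]
gripper_width: 0.0143
grip_force: 60.0
time_s: 13.4
eef_pos: [0.5321, -0.087, 0.1011]
tool_rot: [-1.155, 2.878, 0.024]
contact_force: [0.0, -0.3, -2.8]
gripper_width: 0.0146
grip_force: 60.0
t 13.40 phi 43.74 rel 35.64 z 0.1011 tilt(deg) [1.83 1.69]
ring-screw err mm radial -0.03 tang -1.00 F radial -0.2 tang(ccw) -0.2 z -2.8 Tz 0.03 j6 -2.63 w 0.0146
```

```bash
python3 -m inch '[[[0,0,0,0.02,0.02,0.5,1],[0,0,0,0.02,0,0.5,1],[0,0,0,0.02,0,0.4,1],[0,0,0,0,0,0.12,1],[0,0,0,0,0,0.1,1],[0,0,0,0,0,0,1]]]'; python3 st.py
```

```text
time_s: 14.15
eef_pos: [0.5318, -0.0863, 0.0602]
tool_rot: [-1.156, 2.877, 0.025]
contact_force: [0.0, 0.7, -3.8]
gripper_width: 0.0145
grip_force: 60.0
t 14.15 phi 43.78 rel 35.68 z 0.0602 tilt(deg) [1.83 1.74]
ring-screw err mm radial 0.23 tang -0.23 F radial 0.5 tang(ccw) 0.5 z -3.8 Tz 0.03 j6 -2.64 w 0.0145
```

```bash
python3 -m inch '[[[0,0,0,0,0,0.12,1],[0,0,0,0,0,0.12,1],[0,0,0,0,0,0.12,1],[0,0,0,0,0,0.06,1],[0,0,0,0,0,0,1]]]'; python3 st.py
```

```text
time_s: 14.78
eef_pos: [0.5319, -0.086, 0.0495]
tool_rot: [-1.156, 2.877, 0.026]
contact_force: [0.7, 0.1, -2.9]
gripper_width: 0.0148
grip_force: 60.0
t 14.78 phi 43.78 rel 35.68 z 0.0495 tilt(deg) [1.8  1.75]
ring-screw err mm radial 0.56 tang -0.06 F radial 0.6 tang(ccw) -0.4 z -2.9 Tz -0.04 j6 -2.64 w 0.0148
```

```bash
python3 - <<'E'
import numpy as np
y0=np.arctan2(*( (lambda n:(2*n[0]*n[1],2*n[0]**2-1))(np.array([-.67296589,-3.06831325])/np.pi)))
for k in (0,1):
    p=np.array([.2300,.4995]);y=y0
    rows=[(0,-.8,-1)]*20+[(-.8,-.8,-1)]*4+[(0,0,-.5)]
    for t,a,b in rows:
        if k: y-=np.radians(6*t)
        p=p+.025*(a*np.array([np.cos(y),np.sin(y)])+b*np.array([np.sin(y),-np.cos(y)]))
        if not k: y-=np.radians(6*t)
    print(k,p,np.degrees(y))
E
```

```text
0 [ 0.42882223 -0.25337354] 174.46394851334946
1 [ 0.4386132  -0.24911147] 174.46394851334946
```

```bash
python3 -m inch '[[[0.044,0,1,-0.023,0.437,0.01,1],[0.044,0,1,-0.023,0.437,0.01,1],[0.044,0,1,-0.023,0.437,0,1],[0,0,0,0,0,0,1]]]'; python3 st.py
```

```text
time_s: 15.28
eef_pos: [0.5132, -0.0589, 0.0494]
tool_rot: [-0.693, 3.02, 0.015]
contact_force: [-1.0, -0.2, -2.1]
gripper_width: 0.0144
grip_force: 60.0
t 15.28 phi 25.84 rel 17.74 z 0.0494 tilt(deg) [2.27 1.09]
ring-screw err mm radial 0.66 tang 0.44 F radial -1.0 tang(ccw) 0.2 z -2.1 Tz -0.04 j6 -2.27 w 0.0144
```

```bash
python3 -m inch '[[[0.044,0,1,-0.023,0.437,0,1],[0.044,0,1,-0.023,0.437,0,1]]]'; python3 st.py; python3 look.py h2 screw_head; python3 - <<'E'
from h import *
im=cv2.imread('w.png');cv2.imwrite('pics/h2.png',im)
E
```

```text
time_s: 15.52
eef_pos: [0.5061, -0.039, 0.0494]
tool_rot: [-0.37, 3.076, 0.007]
contact_force: [1.2, -3.0, -3.9]
gripper_width: 0.0145
grip_force: 60.0
t 15.53 phi 13.71 rel 5.61 z 0.0494 tilt(deg) [2.45 0.57]
ring-screw err mm radial 0.61 tang -0.36 F radial 0.4 tang(ccw) -3.2 z -3.9 Tz 0.03 j6 -2.01 w 0.0145
screw_head [(0.88, [0.5998, -0.0159, 0.0451])]
15.625 [-0.178  0.456  1.909  0.027  0.737 -2.01 ]
pos [ 0.5059 -0.0383  0.0494] yaw -166.16 shift units [0. 0. 0.] turn units [0.051 0.415 2.307]
```

View pics/h2.png

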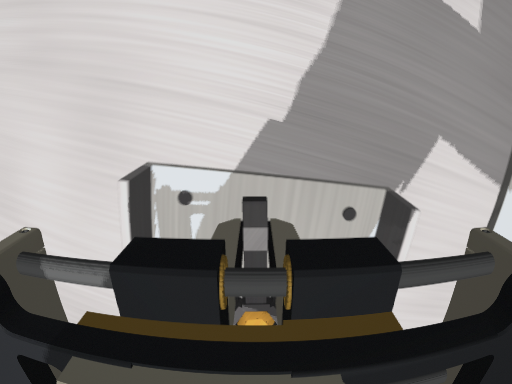

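The brass head shows inside the ring at (256,320), and there are about 3 N tangential while moving, so the screw is turning.

```bash
python3 -m inch '[[[0.044,0,1,-0.023,0.437,0,1],[0.044,0,1,-0.023,0.437,0,1],[0.044,0,1,-0.023,0.437,0,1],[0.044,0,1,-0.023,0.437,0,1],[0.044,0,1,-0.023,0.437,0,1],[0.044,0,1,-0.023,0.437,0,1],[0.044,0,1,-0.023,0.437,0,1]]]'; python3 st.py
python3 -m inch '[[[0,0,0,0,0,0,1],[-0.04,0,-0.9,-0.02,-0.393,0,1],[0,0,0,0,0,0,1]]]'; python3 st.py
```

```text
time_s: 16.5
eef_pos: [0.5148, 0.0356, 0.0492]
tool_rot: [0.756, 3.008, -0.018]
contact_force: [-2.0, -2.0, -1.9]
gripper_width: 0.0145
grip_force: 60.0
t 16.50 phi -28.23 rel -36.33 z 0.0492 tilt(deg) [ 2.07 -1.19]
ring-screw err mm radial -0.13 tang 0.16 F radial -0.8 tang(ccw) -2.7 z -1.9 Tz 0.04 j6 -1.07 w 0.0145
time_s: 16.88
eef_pos: [0.5113, 0.0262, 0.0495]
tool_rot: [0.611, 3.038, -0.013]
contact_force: [0.1, 1.2, -2.7]
gripper_width: 0.0149
grip_force: 60.0
t 16.88 phi -22.75 rel -30.85 z 0.0495 tilt(deg) [ 2.33 -0.97]
ring-screw err mm radial 0.76 tang 0.06 F radial -0.4 tang(ccw) 1.2 z -2.7 Tz 0.04 j6 -1.19 w 0.0149
```

```bash
python3 -m inch '[[[0,0,0,-0.02,0,-0.4,1],[0,0,0,-0.02,0,-0.5,1],[0,0,0,-0.01,0,-0.3,1],[0,0,0,0,0,0,1]]]'; python3 st.py
python3 -m inch '[[[-0.044,0,-1,-0.023,-0.437,0,1],[-0.044,0,-1,-0.023,-0.437,0,1],[-0.044,0,-1,-0.023,-0.437,0,1],[-0.044,0,-1,-0.023,-0.437,0,1],[-0.044,0,-1,-0.023,-0.437,0,1],[-0.044,0,-1,-0.023,-0.437,0,1],[-0.044,0,-1,-0.023,-0.437,0,1],[-0.044,0,-1,-0.023,-0.437,0,1],[-0.044,0,-1,-0.023,-0.437,0,1],[-0.044,0,-1,-0.023,-0.437,0,1],[0,0,0,0,0,0,1],[0,0,0,0,0,0,1]]]'; python3 st.py
```

```text
time_s: 17.38
eef_pos: [0.5115, 0.0271, 0.0803]
tool_rot: [0.614, 3.036, -0.013]
contact_force: [0.1, 0.1, -3.6]
gripper_width: 0.0147
grip_force: 60.0
t 17.38 phi -22.88 rel -30.98 z 0.0803 tilt(deg) [ 2.4  -0.98]
ring-screw err mm radial 0.68 tang 0.76 F radial 0.1 tang(ccw) 0.1 z -3.6 Tz -0.01 j6 -1.19 w 0.0147
time_s: 18.88
eef_pos: [0.5237, -0.0764, 0.0795]
tool_rot: [-0.985, 2.94, 0.022]
contact_force: [0.9, 0.1, -3.3]
gripper_width: 0.0143
grip_force: 60.0
t 18.88 phi 37.05 rel 28.95 z 0.0795 tilt(deg) [1.97 1.53]
ring-screw err mm radial 0.53 tang 0.29 F radial 0.8 tang(ccw) -0.4 z -3.3 Tz 0.03 j6 -2.50 w 0.0143
```

Refit: 30 mm down, in two parts.

```bash
python3 -m inch '[[[0,0,0,0.03,0,0.4,1],[0,0,0,0.02,0,0.3,1],[0,0,0,0,0,0.1,1],[0,0,0,0,0,0,1]]]'; python3 st.py
python3 -m inch '[[[0,0,0,0,0,0.12,1],[0,0,0,0,0,0.12,1],[0,0,0,0,0,0.12,1],[0,0,0,0,0,0.05,1],[0,0,0,0,0,0,1]]]'; python3 st.py
```

```text
time_s: 19.38
eef_pos: [0.5238, -0.077, 0.0595]
tool_rot: [-0.988, 2.938, 0.022]
contact_force: [0.2, 0.1, -2.7]
gripper_width: 0.0144
grip_force: 60.0
t 19.38 phi 37.17 rel 29.07 z 0.0595 tilt(deg) [1.99 1.53]
ring-screw err mm radial 0.28 tang 0.02 F radial 0.3 tang(ccw) -0.0 z -2.7 Tz 0.07 j6 -2.51 w 0.0144
time_s: 20.0
eef_pos: [0.5244, -0.0767, 0.0495]
tool_rot: [-0.988, 2.938, 0.022]
contact_force: [0.7, -0.3, -2.2]
gripper_width: 0.0145
grip_force: 60.0
t 20.00 phi 37.17 rel 29.07 z 0.0495 tilt(deg) [2.02 1.53]
ring-screw err mm radial 0.88 tang -0.06 F radial 0.4 tang(ccw) -0.7 z -2.2 Tz -0.04 j6 -2.51 w 0.0145
```

```bash
python3 -m inch '[[[0.044,0,1,-0.023,0.437,0,1],[0.044,0,1,-0.023,0.437,0,1],[0.044,0,1,-0.023,0.437,0,1],[0.044,0,1,-0.023,0.437,0,1],[0.044,0,1,-0.023,0.437,0,1],[0.044,0,1,-0.023,0.437,0,1],[0.044,0,1,-0.023,0.437,0,1],[0.044,0,1,-0.023,0.437,0,1],[0.022,0,0.5,-0.006,0.219,0,1]]]'; python3 st.py
python3 -m inch '[[[0.01,0,0.25,-0.002,0.11,0,1],[0.01,0,0.25,-0.002,0.11,0,1]]]'; python3 st.py
```

```text
time_s: 21.12
eef_pos: [0.506, 0.0117, 0.0497]
tool_rot: [0.377, 3.075, -0.009]
contact_force: [0.8, -3.3, -5.0]
gripper_width: 0.0147
grip_force: 60.0
t 21.12 phi -13.98 rel -22.08 z 0.0497 tilt(deg) [ 2.43 -0.62]
ring-screw err mm radial 0.39 tang 0.61 F radial 1.5 tang(ccw) -3.0 z -5.0 Tz -0.01 j6 -1.38 w 0.0147
time_s: 21.38
eef_pos: [0.5074, 0.0167, 0.0496]
tool_rot: [0.456, 3.065, -0.01]
contact_force: [-1.0, -2.6, -3.5]
gripper_width: 0.0144
grip_force: 60.0
t 21.38 phi -16.93 rel -25.03 z 0.0496 tilt(deg) [ 2.38 -0.72]
ring-screw err mm radial 0.34 tang 0.38 F radial -0.2 tang(ccw) -2.8 z -3.5 Tz 0.01 j6 -1.32 w 0.0144
```

```bash
python3 -m inch '[[[0.01,0,0.2,-0.002,0.088,0,1],[0.01,0,0.2,-0.002,0.088,0,1],[0.004,0,0.1,0,0.044,0,1],[0.004,0,0.1,0,0.044,0,1]]]'; python3 st.py
python3 -m inch '[[[0.002,0,0.05,0,0.022,0,1],[0.002,0,0.05,0,0.022,0,1],[0.002,0,0.05,0,0.022,0,1],[0.002,0,0.05,0,0.022,0,1]]]'; python3 st.py
```

```text
time_s: 21.88
eef_pos: [0.5095, 0.023, 0.0496]
tool_rot: [0.552, 3.049, -0.012]
contact_force: [-3.6, -2.6, -3.2]
gripper_width: 0.0148
grip_force: 60.0
t 21.88 phi -20.52 rel -28.62 z 0.0496 tilt(deg) [ 2.33 -0.87]
ring-screw err mm radial 0.29 tang 0.53 F radial -2.5 tang(ccw) -3.7 z -3.2 Tz 0.00 j6 -1.24 w 0.0148
time_s: 22.38
eef_pos: [0.5103, 0.0251, 0.0496]
tool_rot: [0.583, 3.043, -0.013]
contact_force: [-5.1, -1.9, -2.2]
gripper_width: 0.0147
grip_force: 60.0
t 22.38 phi -21.70 rel -29.80 z 0.0496 tilt(deg) [ 2.31 -0.92]
ring-screw err mm radial 0.29 tang 0.59 F radial -4.1 tang(ccw) -3.6 z -2.2 Tz -0.00 j6 -1.21 w 0.0147
```

```bash
python3 -m inch '[[[0.002,0,0.05,0.01,0.022,0,1],[0.002,0,0.05,0.01,0.022,0,1],[0.002,0,0.05,0,0.022,0,1],[0.002,0,0.05,0,0.022,0,1]]]'; python3 st.py
python3 -m inch '[[[0.002,0,0.05,0,0.022,0,1],[0.002,0,0.05,0,0.022,0,1],[0.002,0,0.05,0,0.022,0,1],[0.002,0,0.05,0,0.022,0,1]]]'; python3 st.py
```

```text
time_s: 22.88
eef_pos: [0.5112, 0.0272, 0.0498]
tool_rot: [0.615, 3.036, -0.013]
contact_force: [-1.7, -2.6, -3.4]
gripper_width: 0.0146
grip_force: 60.0
t 22.88 phi -22.90 rel -31.00 z 0.0498 tilt(deg) [ 2.36 -0.97]
ring-screw err mm radial 0.28 tang 0.71 F radial -0.5 tang(ccw) -3.1 z -3.4 Tz 0.00 j6 -1.18 w 0.0146
time_s: 23.38
eef_pos: [0.512, 0.0292, 0.0498]
tool_rot: [0.647, 3.03, -0.014]
contact_force: [0.4, -3.1, -4.5]
gripper_width: 0.0143
grip_force: 60.0
t 23.38 phi -24.11 rel -32.21 z 0.0498 tilt(deg) [ 2.34 -1.01]
ring-screw err mm radial 0.21 tang 0.71 F radial 1.6 tang(ccw) -2.6 z -4.5 Tz 0.01 j6 -1.16 w 0.0143
```

```bash
python3 -m inch '[[[0.002,0,0.05,0,0.022,0,1],[0.002,0,0.05,0,0.022,0,1],[0.002,0,0.05,0,0.022,0,1],[0.002,0,0.05,0,0.022,0,1]]]'; python3 st.py
```

```text
time_s: 23.88
eef_pos: [0.5129, 0.0313, 0.0498]
tool_rot: [0.679, 3.023, -0.014]
contact_force: [1.4, -3.8, -4.5]
gripper_width: 0.0146
grip_force: 60.0
t 23.88 phi -25.31 rel -33.41 z 0.0498 tilt(deg) [ 2.31 -1.06]
ring-screw err mm radial 0.14 tang 0.72 F radial 2.9 tang(ccw) -2.9 z -4.5 Tz -0.02 j6 -1.13 w 0.0146
```

```bash
python3 -m inch '[[[0.002,0,0.05,0,0.022,0,1],[0.002,0,0.05,0,0.022,0,1]]]'; python3 st.py
```

```text
time_s: 24.12
eef_pos: [0.5133, 0.0323, 0.0497]
tool_rot: [0.694, 3.019, -0.015]
contact_force: [2.1, -4.6, -5.6]
gripper_width: 0.0145
grip_force: 60.0
t 24.12 phi -25.90 rel -34.00 z 0.0497 tilt(deg) [ 2.3  -1.08]
ring-screw err mm radial 0.10 tang 0.71 F radial 3.9 tang(ccw) -3.3 z -5.6 Tz -0.00 j6 -1.12 w 0.0145
```

```bash
python3 -m inch '[[[0.002,0,0.05,-0.008,0.022,0,1],[0.002,0,0.05,0,0.022,0,1]]]'; python3 st.py
```

```text
time_s: 24.38
eef_pos: [0.5138, 0.0332, 0.0497]
tool_rot: [0.71, 3.016, -0.015]
contact_force: [1.3, -2.5, -4.4]
gripper_width: 0.0145
grip_force: 60.0
t 24.38 phi -26.51 rel -34.61 z 0.0497 tilt(deg) [ 2.26 -1.1 ]
ring-screw err mm radial 0.08 tang 0.65 F radial 2.3 tang(ccw) -1.7 z -4.4 Tz -0.05 j6 -1.10 w 0.0145
```

```bash
python3 -m inch '[[[0.002,0,0.05,-0.004,0.022,0,1],[0.002,0,0.05,0,0.022,0,1]]]'; python3 st.py
```

```text
time_s: 24.62
eef_pos: [0.5142, 0.0342, 0.0497]
tool_rot: [0.726, 3.013, -0.015]
contact_force: [-0.2, -3.1, -4.4]
gripper_width: 0.0147
grip_force: 60.0
t 24.62 phi -27.11 rel -35.21 z 0.0497 tilt(deg) [ 2.23 -1.12]
ring-screw err mm radial 0.05 tang 0.66 F radial 1.2 tang(ccw) -2.9 z -4.4 Tz 0.03 j6 -1.09 w 0.0147
```

```bash
python3 -m inch '[[[0.002,0,0.05,-0.002,0.022,0,1],[0.002,0,0.05,0,0.022,0,1],[0,0,0,0,0,0,1]]]'; python3 st.py
```

```text
time_s: 25.0
eef_pos: [0.5147, 0.0351, 0.0497]
tool_rot: [0.742, 3.009, -0.015]
contact_force: [-1.0, -2.1, -3.2]
gripper_width: 0.0146
grip_force: 60.0
t 25.00 phi -27.69 rel -35.79 z 0.0497 tilt(deg) [ 2.22 -1.13]
ring-screw err mm radial 0.08 tang 0.66 F radial 0.1 tang(ccw) -2.3 z -3.2 Tz 0.02 j6 -1.08 w 0.0146
```

```bash
python3 -m inch '[[[0.002,0,0.05,-0.002,0.022,0,1],[0.002,0,0.05,0,0.022,0,1]]]'; python3 st.py
```

```text
time_s: 25.25
eef_pos: [0.5153, 0.0361, 0.0497]
tool_rot: [0.758, 3.005, -0.016]
contact_force: [-1.6, -2.6, -1.7]
gripper_width: 0.0145
grip_force: 60.0
t 25.25 phi -28.31 rel -36.41 z 0.0497 tilt(deg) [ 2.21 -1.16]
ring-screw err mm radial 0.09 tang 0.66 F radial -0.2 tang(ccw) -3.0 z -1.7 Tz 0.01 j6 -1.06 w 0.0145
```

```bash
python3 -m inch '[[[0.002,0,0.05,0,0.022,0,1],[0.002,0,0.05,0,0.022,0,1]]]'; python3 st.py
```

```text
time_s: 25.5
eef_pos: [0.5158, 0.037, 0.0496]
tool_rot: [0.774, 3.001, -0.016]
contact_force: [-3.1, -2.3, -2.6]
gripper_width: 0.0144
grip_force: 60.0
t 25.50 phi -28.91 rel -37.01 z 0.0496 tilt(deg) [ 2.19 -1.18]
ring-screw err mm radial 0.06 tang 0.61 F radial -1.6 tang(ccw) -3.5 z -2.6 Tz 0.01 j6 -1.05 w 0.0144
```

```bash
python3 -m inch '[[[0.002,0,0.05,0,0.022,0,1],[0.002,0,0.05,0,0.022,0,1]]]'; python3 st.py
```

```text
time_s: 25.75
eef_pos: [0.5162, 0.0379, 0.0496]
tool_rot: [0.789, 2.997, -0.017]
contact_force: [-4.2, -2.9, -2.8]
gripper_width: 0.0145
grip_force: 60.0
t 25.75 phi -29.50 rel -37.60 z 0.0496 tilt(deg) [ 2.16 -1.21]
ring-screw err mm radial 0.03 tang 0.46 F radial -2.2 tang(ccw) -4.6 z -2.8 Tz 0.04 j6 -1.04 w 0.0145
```

```bash
python3 -m inch '[[[0.002,0,0.05,0.004,0.022,0,1],[0,0,0,0,0,0,1]]]'; python3 st.py
```

```text
time_s: 26.0
eef_pos: [0.5164, 0.0383, 0.0496]
tool_rot: [0.797, 2.995, -0.017]
contact_force: [-3.8, -3.8, -2.5]
gripper_width: 0.0144
grip_force: 60.0
t 26.00 phi -29.80 rel -37.90 z 0.0496 tilt(deg) [ 2.16 -1.23]
ring-screw err mm radial -0.01 tang 0.39 F radial -1.4 tang(ccw) -5.2 z -2.5 Tz -0.02 j6 -1.03 w 0.0144
```

```bash
python3 -m inch '[[[0.002,0,0.05,0,0.022,0,1],[0,0,0,0,0,0,1]]]'; python3 st.py
```

```text
time_s: 26.25
eef_pos: [0.5166, 0.0387, 0.0496]
tool_rot: [0.805, 2.993, -0.018]
contact_force: [-4.7, -4.3, -2.2]
gripper_width: 0.0146
grip_force: 60.1
t 26.25 phi -30.09 rel -38.19 z 0.0496 tilt(deg) [ 2.14 -1.25]
ring-screw err mm radial -0.05 tang 0.29 F radial -1.9 tang(ccw) -6.1 z -2.2 Tz 0.05 j6 -1.03 w 0.0146
```

```bash
python3 -m inch '[[[0.002,0,0.05,0.004,0.022,0,1],[0.002,0,0.05,0,0.022,0,1],[0,0,0,0,0,0,1]]]'; python3 st.py
```

```text
time_s: 26.62
eef_pos: [0.5171, 0.0396, 0.0496]
tool_rot: [0.82, 2.989, -0.018]
contact_force: [-3.9, -6.0, -2.6]
gripper_width: 0.0147
grip_force: 60.1
t 26.62 phi -30.69 rel -38.79 z 0.0496 tilt(deg) [ 2.13 -1.28]
ring-screw err mm radial -0.09 tang 0.21 F radial -0.3 tang(ccw) -7.2 z -2.6 Tz 0.07 j6 -1.01 w 0.0147
```

```bash
python3 -m inch '[[[0.001,0,0.03,0.004,0.022,0,1],[0.001,0,0.03,0,0.022,0,1],[0,0,0,0,0,0,1]]]'; python3 st.py
```

```text
time_s: 27.0
eef_pos: [0.5174, 0.0403, 0.0495]
tool_rot: [0.83, 2.987, -0.019]
contact_force: [-4.5, -7.5, -1.8]
gripper_width: 0.0146
grip_force: 60.1
t 27.00 phi -31.04 rel -39.14 z 0.0495 tilt(deg) [ 2.11 -1.31]
ring-screw err mm radial -0.17 tang 0.41 F radial 0.0 tang(ccw) -8.7 z -1.8 Tz 0.03 j6 -1.00 w 0.0146
```

```bash
python3 -m inch '[[[0,0,0,0,0.025,0,1],[0,0,0,0,0,0,1],[0,0,0,0,0,0,1],[0,0,0,0,0,0,1]]]'; python3 st.py
```

```text
time_s: 27.5
eef_pos: [0.5176, 0.0407, 0.0494]
tool_rot: [0.83, 2.987, -0.019]
contact_force: [-4.3, -9.7, -2.1]
gripper_width: 0.0147
grip_force: 60.1
t 27.50 phi -31.04 rel -39.14 z 0.0494 tilt(deg) [ 2.08 -1.32]
ring-screw err mm radial -0.21 tang 0.81 F radial 1.3 tang(ccw) -10.5 z -2.1 Tz -0.01 j6 -1.00 w 0.0147
```

About 10.5 N, held. Next I back off, lift, and check the screw's angle by camera.

```bash
python3 -m inch '[[[0,0,0,0,-0.04,0,1],[-0.022,0,-0.5,-0.006,-0.218,0,1],[-0.022,0,-0.5,-0.006,-0.218,0,1],[-0.01,0,-0.25,-0.003,-0.109,0,1],[0,0,0,0,0,0,1]]]'; python3 st.py
```

```text
time_s: 28.12
eef_pos: [0.512, 0.0285, 0.0499]
tool_rot: [0.633, 3.032, -0.012]
contact_force: [0.7, 0.0, -3.9]
gripper_width: 0.0144
grip_force: 60.0
t 28.12 phi -23.59 rel -31.69 z 0.0499 tilt(deg) [ 2.38 -0.96]
ring-screw err mm radial 0.53 tang 0.96 F radial 0.7 tang(ccw) 0.3 z -3.9 Tz -0.06 j6 -1.17 w 0.0144
```

```bash
python3 -m inch '[[[0,0,0,-0.02,0,-0.4,1],[0,0,0,-0.02,0,-0.6,1],[0,0,0,-0.04,0,-1,1],[0,0,0,-0.04,0,-1,1],[0,0,0,-0.04,0,-1,1],[0,0,0,-0.9,0.5,-1,1],[0,0,0,-0.9,0.5,-1,1],[0,0,0,-0.9,0.6,0,1],[0,0,0,-0.9,0.6,0,1],[0,0,0,-0.9,0.6,0,1],[0,0,0,-0.9,0.5,0,1],[0,0,0,0,0,0,1]]]'
python3 look.py i screw_head pan_floor; python3 scr.py; python3 - <<'E'
from h import *
p=np.load('w.npy')
m=(p[...,0]>.25)&(p[...,0]<.62)&(p[...,1]>.18)&(p[...,1]<.46)&(p[...,2]>.009)&(p[...,2]<.016)
print(m.sum(),cv2.minAreaRect(p[m][:,:2].astype(np.float32)) if m.sum()>5 else '')
E
```

```text
time_s: 29.62
eef_pos: [0.6663, 0.0516, 0.2059]
tool_rot: [0.632, 3.033, -0.012]
contact_force: [-0.1, 0.5, -4.1]
gripper_width: 0.0144
grip_force: 60.0
screw_head [(0.66, [0.6075, -0.0097, 0.0447])]
pan_floor [(0.7, [0.5321, 0.2753, 0.0024])]
29.775 [ 0.015  0.531  1.337 -0.018  1.234 -1.139]
pos [0.6649 0.0513 0.2059] yaw 156.45 shift units [0. 0. 0.] turn units [-0.08   0.409 -3.924]
n 499 [ 0.59003127 -0.0293476   0.02922001] [0.62254871 0.00413828 0.05018519]
top 250 [ 0.60648226 -0.01133585  0.04765619] 0.04752967269190786
[ 0.60654051 -0.01183294  0.70089388  0.02858292] 40.158261380423475 0.20241664583137306
[ 0.60654051 -0.01183294  0.70089388  0.02858292] 40.158261386073534 0.20241664579534058
cheek 1103 8.065498848950808 0.09315666947882095
cheek 689 8.060620427521515 -0.11594860586215924
key pts 1713
329 ((0.5655640959739685, 0.3034787178039551), (0.1773976981639862, 0.09156280010938644), 76.84234619140625)
```

View pics/i.png

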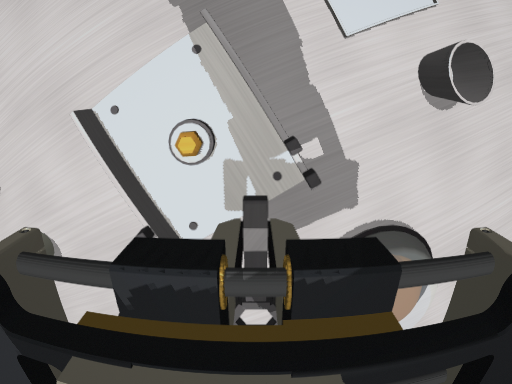

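The screw is at ~2.58 rad (flats at 40.2° mod 60), so it is on its stop. Now the pan position.

```bash
python3 - <<'E'
from h import *
p=np.load('top.npy')
c=np.array([p[int(v*.64),int(u*.64)] for u,v in ((190,274),(265,272),(266,377),(190,380),(228,325))]);print(c.round(3), c[:4].mean(0))
q=c[:4].mean(0)
M=np.load('w.npy')
togo([q[0]-.0525,q[1],.12],np.radians(181))
E
```

```text
[[ 0.545  0.392  0.007]
 [ 0.548  0.233  0.004]
 [ 0.326  0.223  0.004]
 [ 0.321  0.377  0.009]
 [ 0.434  0.309 -0.   ]] [0.43468669 0.30627151 0.00595851]
pos [0.6649 0.0513 0.2059] yaw 156.45 shift units [14.578  4.83   2.811] turn units [-0.083  0.409 -4.091]
```

```bash
python3 -m inch '[[[0,0,0,0.97,0.32,0,1],[0,0,0,0.97,0.32,0,1],[0,0,0,0.97,0.32,0,1],[0,0,0,0.97,0.32,0,1],[0,0,0,0.97,0.32,0,1],[0,0,0,0.97,0.32,0,1],[0,0,0,0.97,0.32,0,1],[0,0,0,0.97,0.32,0,1],[0,0,0,0.97,0.32,0,1],[0,0,0,0.97,0.32,0,1],[0,0,0,0.97,0.32,0,1],[0,0,0,0.97,0.32,0,1]]]'
python3 -m inch '[[[0,0,0,0.98,0.33,0,1],[0,0,0,0.98,0.33,0,1],[0,0,0,0.98,0.33,0,1],[-0.044,0,-1,0,0,0.7,1],[-0.044,0,-1,0,0,0.7,1],[-0.044,0,-1,0,0,0.7,1],[-0.044,0,-1,0,0,0.7,1],[-0.02,0,-0.4,0,0,0,1],[0,0,0,0,0,0,1],[0,0,0,0,0,0,1]]]'
python3 st.py; python3 - <<'E'
from h import *
im,p,P=cloud('wrist');cv2.imwrite('w.png',im)
print(find('pan_floor','wrist',P))
q=p[(p[...,2]>.007)&(p[...,2]<.018)&(p[...,0]>.25)&(p[...,0]<.6)&(p[...,1]>.18)&(p[...,1]<.45)];print(len(q),np.percentile(q,[2,50,98],axis=0))
E
```

```text
time_s: 31.28
eef_pos: [0.4362, 0.2555, 0.1934]
tool_rot: [0.633, 3.033, -0.012]
contact_force: [0.5, 0.3, -2.6]
gripper_width: 0.0146
grip_force: 60.0
time_s: 32.52
eef_pos: [0.383, 0.3066, 0.1204]
tool_rot: [-0.076, 3.096, 0.004]
contact_force: [-1.2, 0.7, -3.5]
gripper_width: 0.0141
grip_force: 60.0
t 32.52 phi 2.82 rel -5.28 z 0.1204 tilt(deg) [2.57 0.2 ]
ring-screw err mm radial -103.39 tang 331.17 F radial -1.2 tang(ccw) 0.7 z -3.5 Tz -0.06 j6 -1.01 w 0.0141
[(0.84, [0.3668, 0.3026, 0.002])]
1354 [[0.30878872 0.21869635 0.00743166]
 [0.33870857 0.30814371 0.01112238]
 [0.44885212 0.39223789 0.01275098]]
```

```bash
python3 -m inch '[[[0,0,0,0.04,0,0.9,1],[0,0,0,0.04,0,0.9,1],[0,0,0,0.04,0,0.9,1],[0,0,0,0.04,0,0.8,1],[0,0,0,0,0,0.3,1],[0,0,0,0,0,0.05,1],[0,0,0,0,0,0.04,1],[0,0,0,0,0,0,1]]]'; python3 st.py
```

```text
time_s: 33.62
eef_pos: [0.3838, 0.3069, 0.0231]
tool_rot: [-0.078, 3.095, 0.004]
contact_force: [0.6, 0.2, -2.9]
gripper_width: 0.0146
grip_force: 60.0
t 33.62 phi 2.88 rel -5.22 z 0.0231 tilt(deg) [2.59 0.22]
ring-screw err mm radial -102.25 tang 331.73 F radial 0.6 tang(ccw) 0.1 z -2.9 Tz -0.02 j6 -1.00 w 0.0146
```

```bash
python3 -m inch '[[[0,0,0,0,0,0.03,1],[0,0,0,0,0,0.03,1],[0,0,0,0,0,0,1]]]'; python3 st.py
```

```text
time_s: 34.0
eef_pos: [0.3836, 0.3069, 0.0215]
tool_rot: [-0.078, 3.096, 0.003]
contact_force: [-2.4, -1.1, 5.0]
gripper_width: 0.0144
grip_force: 60.0
t 34.00 phi 2.89 rel -5.21 z 0.0215 tilt(deg) [2.55 0.19]
ring-screw err mm radial -102.39 tang 331.71 F radial -2.5 tang(ccw) -1.0 z 5.0 Tz 0.03 j6 -1.00 w 0.0144
```

Resting on the pan. Release, withdraw and look.

```bash
python3 -m inch '[[[0,0,0,0,0,0,0.6],[0,0,0,0,0,0,0.6],[0,0,0,0,0,0,0.6],[0,0,0,0,0,0,0.6],[0,0,0,0,0,0,0.6],[0,0,0,0,0,0,0.6]]]'
python3 -m inch '[[[0,0,0,0,0,-0.3,0.6],[0,0,0,0,0,-0.5,0.6],[0,0,0,0,0,-1,0.6],[0,0,0,0,0,-1,0.6],[0,0,0,0,0,-1,0.6],[0,0,0,0,0,-1,0.6],[0,0,0,0,0,0,0.6],[0,0,0,0,0,0,0.6]]]'; python3 look.py j
python3 - <<'E'
from h import *
p=np.load('w.npy')
q=p[(p[...,0]>.35)&(p[...,0]<.52)&(p[...,1]>.27)&(p[...,1]<.34)&(p[...,2]>.006)&(p[...,2]<.07)]
t=q[q[:,2]>.05];print('post',len(t),t.mean(0),np.median(t[:,2]))
for a in np.arange(.36,.52,.015):
    w=q[(q[:,0]>a)&(q[:,0]<a+.015)&(q[:,2]<.03)]
    if len(w)>3: print(round(a,3),len(w),np.median(w[:,2]).round(4))
im,d=imaging.read_camera('top');cv2.imwrite('pics/k.png',cv2.resize(im,(800,600)))
E
```

```text
time_s: 34.75
eef_pos: [0.3835, 0.3067, 0.021]
tool_rot: [-0.078, 3.096, 0.003]
contact_force: [0.3, -0.3, -0.4]
gripper_width: 0.0372
grip_force: 0.0
time_s: 35.75
eef_pos: [0.3779, 0.3062, 0.1407]
tool_rot: [-0.078, 3.097, 0.003]
contact_force: [0.1, 1.2, -0.3]
gripper_width: 0.0373
grip_force: 0.0
35.8 [ 0.599  0.28   1.89  -0.028  0.934 -1.006]
pos [0.3778 0.3061 0.1403] yaw -177.12 shift units [0. 0. 0.] turn units [0.014 0.415 0.48 ]
post 257 [0.3819691  0.30828191 0.05426718] 0.054333207677745465
0.36 103 0.0149
0.375 13 0.0144
0.39 19 0.0147
0.405 200 0.0142
0.42 182 0.0143
0.435 168 0.0144
0.45 181 0.0145
0.465 277 0.0162
0.48 187 0.0162
0.495 22 0.0099
```

View pics/j.png

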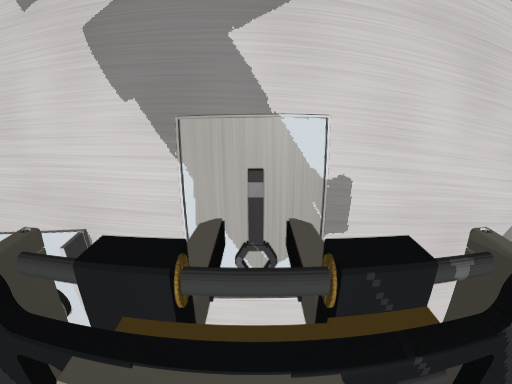

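The key lies flat in the pan: post at (256,175), ring at (256,258), arm top level at ~14.4 mm, gripper clear. I hand the job in.

```bash
python3 -c "
from rig import manip
print(manip.job_done())"
```

```text
the job is handed in; nothing more can be done
None
```

The screw is on its stop at about 2.58 rad (measured by camera), nipped with about 10.5 N at the grip; the key lies flat in the sheet pan, the arm stayed clear of the shaker and the cup, and the job is handed in; no verdict came back.

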